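# Open the pepper mill for refilling

### The arm

A 6-joint arm with a two-finger parallel gripper is mounted at the origin on the work surface. World frame = base frame: x ahead of the robot, y to its left, z up, the work surface at z = 0. Lengths are in m, angles in rad, forces in N, time in s.
With the tool pointing down it reaches from about 0.4 to 0.825 m from the base axis. Payload 7 kg.
Tool frame: the origin (TCP) lies at the very end of the fingers, on their centre line; the grasp point (between the pads) lies 19 mm behind it; z points along the fingers, y is the direction in which the jaws open and shut (so a half turn about z gives the same grasp; the last joint's range is limited). The gripper opens to 88 mm and grips with 3 to 60 N. Pads are 19 mm wide; open, the fingers measure 130 mm over their backs; the gripper's body (78 mm by 193 mm) begins 47 mm behind the grasp point.
Start: joints at [1.581, 0.359, 0.012, 0, -1.224, -0.288], TCP at [0.185, 0.649, 0.227] pointing down, gripper open.
Joint ranges: [-3.07, 3.07], [-1.43, 2.12], [-1.02, 1.25], [-3.03, 1.67], [-3.05, -0], [-3.03, 3.03]. Speed limits (rad/s): [2.39, 2.39, 3.01, 3.14, 3.14, 3.14].

### API

Orientations are given as [roll, pitch, yaw] about the fixed x, y, z axes, in that order (R = Rz(yaw) Ry(pitch) Rx(roll)).
In Python, from station import arm gives the robot as it stands.
- The arm moves only by the shell command python3 -m inch 'ROWS' [FORCE]. ROWS is text: rows parted by semicolons, each of 7 numbers parted by spaces: the closure, from 0 (fully open) to 1 (shut), then the shift along the tool's x, y, z each as a share of 300 mm, from -1 to 1, then the turn, a rotation vector about the tool's x, y, z each as a share of 60 degrees, from -1 to 1. In form: grip tx ty tz rx ry rz; .... A call has 1 to 12 rows; each row is the pose to reach, as a shift and turn from the pose commanded when the call began, along the tool's axes at that moment; what a row does not reach only later rows make up. A row lasts 1/10 s, in which the tool goes at most 50 mm and 8.59 degrees, less where a joint would pass 70% of its speed; a pose out of reach is approached as far as the arm can. A call with a number of a shift or a turn outside -1 to 1 is refused whole. A call with a gripper value outside its range is refused whole. The fingers move at their own pace and stop on an object; FORCE is the grip in N (left out, the last holds). Time passes only in rows, so rows that repeat a pose let the fingers close. It gives the time, the measured TCP pose, the force and the opening at its end, in the units of the state.
- arm.get_state(): the state, without advancing time (a new reading comes with each control period).
- arm.grab_frame(name): name is "side" or "top"; returns a dict with "img" (400x640x3 uint8, red, green, blue), "range_z" (400x640 float32, m along the optical axis (not along the pixel's ray), 0 where there is no reading), "fx", "fy", "cx", "cy" (pixels), "dist" ([k1, k2, p1, p2, k3] as OpenCV has them; the pictures are not rectified), "extrinsics" (4x4, takes a point from world to camera coordinates). Camera axes: x right, y up, looking along -z (the intrinsics and any distortion apply to the point x, -y, -z); pixel columns grow to the right and rows downward; lengths in m; the calibration is good to about 2 mm. A picture is of the moment at which its call begins.
- arm.job_done(): hands the job in, once; it reports no verdict.
The state is a dict: "t": time; "q": joint angles; "qd": joint speeds; "joint_efforts": joint torques, N m; "eef_pos": TCP position; "ee_rot": TCP orientation; "force": force on the tool from outside, world axes, zero at the start; "moment": the same for the moment, N m; "width": finger opening in m.
Only numpy, scipy, OpenCV 4.12 (cv2) and the standard library are available. Lean on these libraries where they do the work, as an engineer would, in place of code of your own. Each camera call takes 0.05 s, during which the arm holds its last target.

### The job

Stand the dark wooden pepper mill flat and square in the pocket of the oak refill block with its cap still on, so that it cannot turn. Then open its round aluminium quarter-turn cap: nobody knows which way it loosens, so turn it one way and, if it stops short, the other way, and lift it off with the mill staying seated. Finish still holding the cap upright in the gripper, straight over the mill and about 8 cm above its seat, and leave the other things on the worktop where they stand.

Things in the scene. Friction and masses are not known exactly. Their poses are not given: they have to be found in the camera images.
- mill: pepper mill body, dark wood, upright square prism 54 x 54 x 80 mm, about 0.32 kg, loose, steel top plate. Origin: centre of its underside; z up; x, y square to its sides. On top a steel collar ring, 40 mm across and 5 mm high, round the hole where the cap sits. Any of its four square ways round fits the block.
- seat (a point): centre of the mill's top face (80 mm above its origin), where the cap sits. A stop hidden in the mill blocks the cap after 0.15 to 0.45 rad of turn in one direction, which differs every time. The other way it turns almost freely: from about 1.25 to 1.8 rad between its x and the mill's x (best 1.5) it is unlocked and can be lifted straight out.
- cap: round aluminium cap of the pepper mill, 0.09 kg, locked on it. Grip: a cylinder 44 mm across, from 6 to 30 mm above its origin; a black line on top lies along its x. Origin: on its axis, at point seat when on; z up. At the start its x is within 0.1 rad of the mill's x and it is locked: pulling lifts the mill too. It does not rise as it turns.
- key (a point): lower end of the cap's stem, 12 mm below the cap's origin, hidden inside the mill while the cap is on: a cross key 28 x 6 mm, along the cap's x.
- block: oak refill block fixed to the worktop, 110 x 110 x 28 mm, with a square pocket in the middle of its top, 57 mm wide and 18 mm deep with a 2 mm chamfer, sides along its x and y. Origin: centre of its underside on the worktop; the pocket floor is 10 mm above it. With the mill seated, the mill's top is 90 mm and the cap's top 120 mm above the worktop.
- salt_mill: salt mill, pale wood with a brass cap, 54 x 54 x 110 mm, to be left where it stands. Origin: centre of its underside
- jar: glass jar with cork-coloured lid, 70 mm across, 100 mm tall, to be left where it stands. Origin: centre of its underside
- mug: white mug, 80 mm across, 90 mm tall, handle along its +y, to be left where it stands. Origin: centre of its underside
- bowl: blue bowl, 120 mm across, 50 mm tall, to be left where it stands. Origin: centre of its underside
Not all that is in view belongs to the job. What is shaped like the mill but blue or turquoise is not meant.

How it is judged:
By the outcome, as a careful person would: the job done as asked, in the order asked, and still so for the second after the job is handed in, while the arm keeps its last pose, push and grip.
It also fails if it takes over 69 s, if anything falls off the work surface, if the arm or the gripper's body presses on something with over 40 N, if the wrist force passes 120 N, or if a joint passes its speed limit or range.

## Working session

There is one attempt and no reset: what is moved stays moved. The work goes in short steps, Python scripts to look and compute and a shell command to move; the robot and the scene stay as the last step left them, time stands still between calls to the robot, and variables do not carry over. Pictures are saved under pics/ and viewed, and the job is handed in when it is done.

```bash
ls; mkdir -p pics
python3 - <<'E'
from station import arm
import cv2
s=arm.get_state()
for k,v in s.items(): print(k,v)
for n in("top","side"):
    f=arm.grab_frame(n); cv2.imwrite(f"pics/{n}0.png",f["img"][:,:,::-1])
    print(n,f["fx"],f["fy"],f["cx"],f["cy"],f["dist"]);print(f["extrinsics"])
E
```

```text
pics
t 0.0
q [ 1.58113163e+00  3.59379491e-01  1.10628103e-02 -3.67666545e-04
 -1.22406628e+00 -2.88106476e-01]
qd [-3.31607875e-04 -7.43167440e-05 -8.99567710e-04  1.04572152e-03
  4.25865401e-04  2.38516346e-04]
joint_efforts [ 2.65533549e-05 -5.82722855e+01  2.93049735e+01  6.99717119e+00
  6.90073881e-03 -1.52175321e-04]
eef_pos [0.18497515 0.64866145 0.22562601]
ee_rot [ 3.13997320e+00 -1.19484279e-04 -2.77896291e-01]
force [-0.94508833  0.54087483 -0.73435151]
moment [ 0.01415466 -0.00414012  0.0069611 ]
width 0.08737253235977367
top 369.6133208070926 369.6133208070926 321.18081761198704 198.69239605998143 [-0.0132684  0.         0.         0.         0.       ]
[[-1.64031951e-04 -9.99342197e-01 -3.62649462e-02  1.80341652e-02]
 [ 9.87755589e-01 -5.81958215e-03  1.55900701e-01 -6.07920287e-01]
 [-1.56009196e-01 -3.57953306e-02  9.87106795e-01 -9.23251765e-01]
 [ 0.00000000e+00  0.00000000e+00  0.00000000e+00  1.00000000e+00]]
side 496.5058039249699 496.5058039249699 318.9034466525219 206.6998814388672 [-0.15189258  0.          0.          0.          0.        ]
[[ 0.90782032 -0.41928076 -0.00811817 -0.54948422]
 [ 0.24493955  0.51442742  0.8218084  -0.20443543]
 [-0.34039224 -0.74804283  0.5697061  -1.09242527]
 [ 0.          0.          0.          1.        ]]
```

View pics/top0.png

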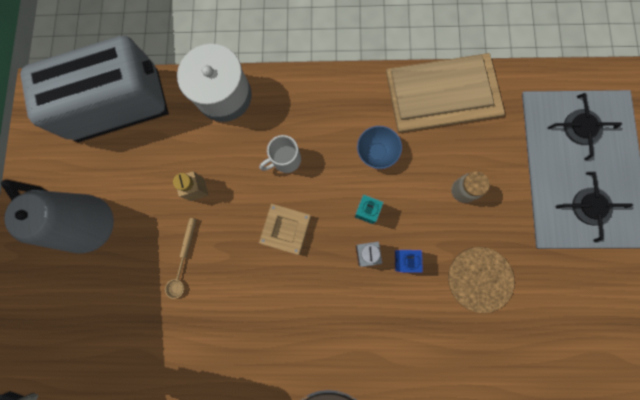

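View pics/side0.png

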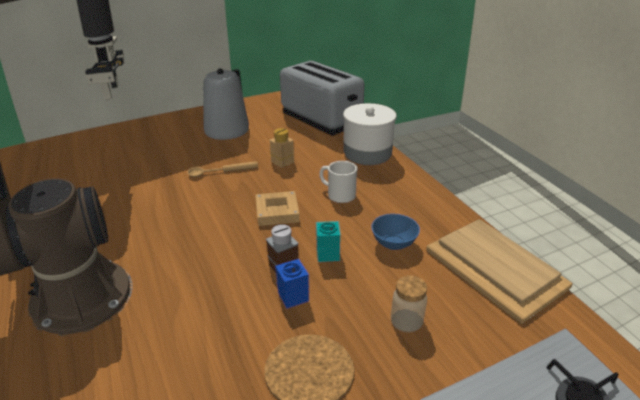

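Candidates for the mill: the grey-capped dark body at top (370,254) / side (282,245), the teal one at (369,209) / (328,242), the blue one at (409,261) / (292,283), and the pale brass-capped salt mill at (186,183) / (281,150). The dark wood with the aluminium cap fits the description, so I'll check it in a close crop.

```bash
cat > h.py <<'E'
import numpy as np, cv2
from station import arm
def K(f): return np.array([[f["fx"],0,f["cx"]],[0,f["fy"],f["cy"]],[0,0,1.]])
def ray(f,px):
    p=cv2.undistortPoints(np.array(px,float).reshape(-1,1,2),K(f),np.array(f["dist"],float)).reshape(-1,2)
    E=np.array(f["extrinsics"]);R,t=E[:3,:3],E[:3,3]
    d=np.c_[p[:,0],-p[:,1],-np.ones(len(p))]
    return -R.T@t,(d@R)   # d@R = (R^T d)
def onplane(f,px,z):
    o,d=ray(f,px); return o+d*((z-o[2])/d[:,2])[:,None]
def proj(f,P):
    P=np.atleast_2d(P);E=np.array(f["extrinsics"]);c=P@E[:3,:3].T+E[:3,3]
    c=c*[1,-1,-1]
    return cv2.projectPoints(c.reshape(-1,1,3),np.zeros(3),np.zeros(3),K(f),np.array(f["dist"],float))[0].reshape(-1,2)
def cloud(f):
    h,w=f["range_z"].shape;u,v=np.meshgrid(np.arange(w),np.arange(h))
    o,d=ray(f,np.c_[u.ravel(),v.ravel()]);P=o+d*f["range_z"].reshape(-1,1)
    P[f["range_z"].ravel()==0]=np.nan
    return P.reshape(h,w,3)
def crop(f,x0,y0,x1,y1,s,name):
    im=f["img"][y0:y1,x0:x1,::-1]; cv2.imwrite(name,cv2.resize(im,None,fx=s,fy=s,interpolation=cv2.INTER_CUBIC))
E
python3 - <<'E'
from h import *
import pickle
F={n:arm.grab_frame(n) for n in("top","side")}
pickle.dump(F,open("f0.pkl","wb"))
t=F["top"];s=F["side"]
crop(t,250,190,450,290,4,"pics/ct0.png");crop(s,240,180,350,320,4,"pics/cs0.png")
C=cloud(t);D=cloud(s)
for u,v in[(370,254),(359,262),(380,246),(300,100),(285,228),(301,238),(186,183),(409,261),(369,209)]: print(u,v,C[v,u])
for u,v in[(282,231),(284,258),(277,205),(292,268)]: print('s',u,v,D[v,u])
E
```

```text
370 254 [ 0.46360857 -0.10289345  0.1093281 ]
359 262 [ 0.44399906 -0.07995603  0.05327192]
380 246 [ 0.48580761 -0.14062693 -0.00179995]
300 100 [ 0.90585758  0.0794071  -0.00258298]
285 228 [0.5342701  0.11577805 0.00907214]
301 238 [0.50622709 0.07033697 0.02805503]
186 183 [0.6403925  0.35447925 0.10859659]
409 261 [ 0.44633439 -0.2078936   0.04374744]
369 209 [ 0.58082152 -0.10897743  0.04210148]
s 282 231 [ 0.46541748 -0.1087802   0.11221906]
s 284 258 [ 0.45731832 -0.13381771  0.05553597]
s 277 205 [0.53942905 0.13326526 0.01027945]
s 292 268 [ 0.45493893 -0.18876739  0.07077324]
```

```bash
echo
```

```text
(no output)
```

View pics/ct0.png

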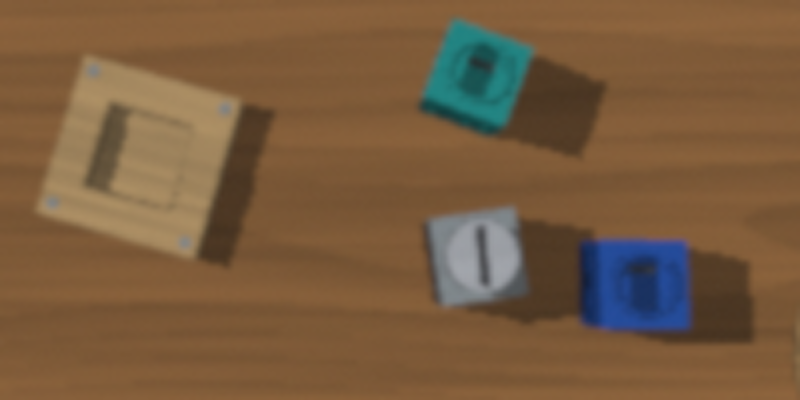

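View pics/cs0.png

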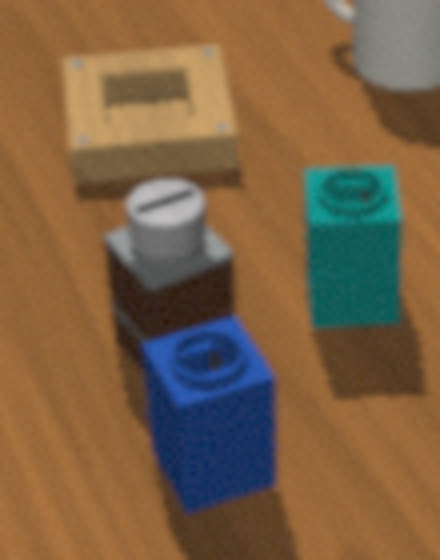

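The crop confirms it. The dark body with steel plate and aluminium cap is at top (369.5,254), and its black line is near vertical in the image. The teal and blue ones have no cap. Block pocket is at about (286,229). Next I'll measure both.

```bash
cat > meas.py <<'E'
from h import *
def rect(f,mask,z,size):
    n,l,st,_=cv2.connectedComponentsWithStats(mask.astype(np.uint8))
    i=1+np.argmax(st[1:,4]); m=(l==i).astype(np.uint8)
    c=max(cv2.findContours(m,0,cv2.CHAIN_APPROX_NONE)[0],key=len).reshape(-1,2).astype(float)
    W=onplane(f,c,z)[:,:2]
    r=cv2.minAreaRect((W*1000).astype(np.float32))
    a=r[2]; a=(a+45)%90-45
    return np.array(r[0])/1000,r[1],a,st[i]
def sub(f,x0,y0,x1,y1,fn):
    m=np.zeros(f["img"].shape[:2],bool); hsv=cv2.cvtColor(f["img"],cv2.COLOR_RGB2HSV)
    m[y0:y1,x0:x1]=fn(hsv[y0:y1,x0:x1].astype(int)); return m
E
python3 - <<'E'
from meas import *
import pickle
F=pickle.load(open("f0.pkl","rb"));t=F["top"];s=F["side"]
print("camT",ray(t,[[320,200]])[0],"camS",ray(s,[[320,200]])[0])
hsv=cv2.cvtColor(t["img"],cv2.COLOR_RGB2HSV)
print(hsv[254,358:388].tolist()); print(hsv[250,256:312].tolist())
m=sub(t,350,235,388,275,lambda h:(h[...,1]<60)&(h[...,2]>70))
print("plate",rect(t,m,.08,54), m.sum())
# block top by depth height
C=cloud(t)
for (x0,y0,x1,y1) in [(250,195,320,265)]:
    B=sub(t,x0,y0,x1,y1,lambda h:(h[...,2]>120)&(h[...,1]<140))
    print("block",rect(t,B,.028,110),B.sum())
    cv2.imwrite("pics/mb.png",cv2.resize((B[190:270,250:320]*255).astype(np.uint8),None,fx=5,fy=5))
cv2.imwrite("pics/mp.png",cv2.resize((m[230:280,345:395]*255).astype(np.uint8),None,fx=8,fy=8))
E
```

```text
camT [ 0.45644385 -0.01856364  1.0067773 ] camS [ 0.17705418 -0.94240186  0.7859073 ]
[[120, 3, 98], [100, 18, 127], [102, 19, 131], [107, 17, 139], [110, 15, 158], [109, 12, 164], [107, 14, 165], [110, 14, 165], [109, 12, 165], [107, 14, 165], [109, 13, 160], [107, 13, 134], [113, 12, 88], [110, 15, 105], [111, 12, 145], [109, 13, 162], [109, 12, 166], [110, 14, 166], [109, 12, 166], [110, 14, 166], [109, 13, 162], [111, 13, 140], [6, 13, 98], [13, 96, 82], [15, 135, 81], [14, 139, 81], [15, 139, 81], [15, 139, 81], [15, 139, 81], [14, 143, 82]]
[[14, 144, 126], [14, 144, 126], [15, 144, 126], [15, 142, 126], [14, 143, 127], [14, 144, 126], [14, 145, 127], [14, 144, 126], [14, 144, 126], [15, 145, 127], [14, 143, 127], [15, 144, 126], [15, 144, 126], [15, 144, 126], [15, 145, 127], [15, 145, 127], [15, 146, 126], [15, 144, 126], [14, 144, 126], [14, 143, 127], [15, 141, 127], [15, 141, 128], [14, 140, 129], [15, 138, 131], [15, 132, 133], [16, 128, 137], [16, 122, 142], [17, 119, 148], [17, 115, 153], [17, 112, 157], [17, 108, 160], [17, 109, 162], [18, 108, 165], [18, 107, 167], [18, 108, 168], [18, 107, 169], [17, 107, 169], [18, 102, 167], [17, 74, 158], [20, 27, 140], [23, 15, 136], [16, 53, 148], [17, 93, 156], [18, 106, 139], [17, 110, 100], [16, 129, 79], [14, 136, 77], [15, 136, 77], [14, 139, 77], [15, 136, 77], [15, 141, 76], [15, 136, 77], [15, 138, 83], [15, 143, 102], [15, 144, 117], [15, 143, 121]]
plate (array([ 0.46406158, -0.10259637]), (55.5617561340332, 57.095481872558594), 7.9785308837890625, array([357, 242,  25,  25, 522], dtype=int32)) 522
block (array([0.53164722, 0.11598744]), (117.4710693359375, 118.22073364257812), -16.572708129882812, array([ 258,  203,   54,   53, 1766], dtype=int32)) 1766
```

Run:
```python
import pickle; from h import *
F=pickle.load(open("f0.pkl","rb"));t=F["top"]
hsv=cv2.cvtColor(t["img"],cv2.COLOR_RGB2HSV)
print([tuple(x) for x in hsv[215,262:315:1].tolist()])
C=cloud(t); z=C[...,2][195:262,250:320]
print("top z med",np.nanmedian(z[(z>.018)&(z<.045)]))
crop(t,252,195,320,262,9,"pics/cb.png");crop(t,345,230,395,280,11,"pics/cm.png")
```

```text
[(15, 143, 125), (15, 144, 124), (14, 143, 125), (15, 143, 125), (15, 135, 130), (16, 123, 143), (17, 109, 159), (17, 107, 165), (17, 107, 167), (18, 107, 169), (18, 107, 170), (18, 107, 172), (18, 108, 172), (18, 107, 171), (18, 106, 163), (18, 106, 147), (18, 106, 142), (18, 106, 147), (18, 107, 153), (17, 107, 160), (18, 107, 165), (18, 106, 166), (18, 106, 168), (18, 108, 170), (18, 107, 170), (18, 108, 170), (18, 107, 169), (18, 109, 169), (18, 108, 168), (18, 106, 168), (18, 107, 167), (18, 106, 166), (18, 106, 168), (18, 106, 168), (18, 106, 168), (18, 106, 168), (18, 107, 169), (18, 107, 169), (18, 107, 170), (18, 107, 171), (18, 107, 170), (18, 107, 170), (18, 99, 167), (18, 84, 160), (17, 75, 154), (18, 87, 156), (17, 103, 158), (17, 112, 148), (16, 123, 129), (15, 138, 122), (15, 144, 122), (14, 143, 123), (14, 142, 124)]
top z med 0.028035274615008876
```

View pics/cb.png

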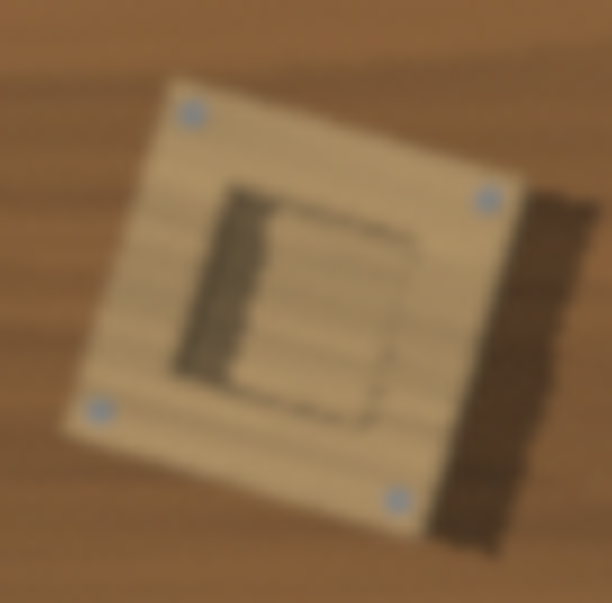

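```bash
cat >> meas.py <<'E'
def screws(f,x0,y0,x1,y1):
    hsv=cv2.cvtColor(f["img"],cv2.COLOR_RGB2HSV).astype(float)
    w=np.clip(95-hsv[...,1],0,None)*(hsv[...,2]>100)
    n,l,st,c=cv2.connectedComponentsWithStats((w[y0:y1,x0:x1]>0).astype(np.uint8))
    out=[]
    for i in range(1,n):
        v,u=np.nonzero(l==i); ww=w[y0+v,x0+u]
        out.append((st[i,4],(x0+(u*ww).sum()/ww.sum(),y0+(v*ww).sum()/ww.sum())))
    return out
def lineyaw(f,x0,y0,x1,y1,z,thr=115):
    g=cv2.cvtColor(f["img"],cv2.COLOR_RGB2GRAY)[y0:y1,x0:x1]
    v,u=np.nonzero(g<thr); P=onplane(f,np.c_[u+x0,v+y0],z)[:,:2]
    d=P-P.mean(0); a=np.linalg.svd(d)[2][0]; return P.mean(0),np.degrees(np.arctan2(a[1],a[0])),len(P)
E
python3 - <<'E'
from meas import *
import pickle
F=pickle.load(open("f0.pkl","rb"));t=F["top"];s=F["side"]
S=[x for x in screws(t,256,198,316,262)]
P=onplane(t,[x[1] for x in S],.028)
for x,p in zip(S,P): print(x[0],np.round(x[1],1),np.round(p,4))
for thr in(115,120,125,130):
  B=sub(t,250,195,320,265,lambda h:(h[...,2]>120)&(h[...,1]<thr)); print(thr,rect(t,B,.028,110)[:3])
# plate: grey mask tighter
for sv in(30,40,50):
  m=sub(t,350,235,388,275,lambda h:(h[...,1]<sv)&(h[...,2]>90)); print(rect(t,m,.08,54)[:3])
print(lineyaw(t,366,247,375,262,.11))
# side cap top centre, salt
C=cloud(t)
m=sub(t,360,240,383,270,lambda h:(h[...,2]>150)&(h[...,1]<40));v,u=np.nonzero(m);
c=cv2.minEnclosingCircle(np.c_[u,v].astype(np.float32));print("cap",c,onplane(t,[c[0]],.11))
m=sub(s,265,220,300,245,lambda h:(h[...,2]>150)&(h[...,1]<40));print(m.sum())
E
```

```text
18 [272.9 207.2] [0.5887 0.1468 0.028 ]
17 [305.7 216.7] [0.5627 0.0582 0.028 ]
16 [262.6 240.2] [0.5006 0.1724 0.028 ]
18 [295.7 250.2] [0.4743 0.084  0.028 ]
115 (array([0.5314682, 0.1146007]), (109.86209869384766, 108.91494750976562), -16.42456817626953)
120 (array([0.53152185, 0.11507047]), (110.80577087402344, 110.26393127441406), -16.436492919921875)
125 (array([0.53141504, 0.11549089]), (111.53970336914062, 111.83448028564453), -16.423484802246094)
130 (array([0.53165424, 0.11595123]), (112.56270599365234, 113.5147933959961), -16.429039001464844)
(array([ 0.46413327, -0.1031208 ]), (54.17262268066406, 55.149879455566406), 7.977961540222168)
(array([ 0.46407532, -0.10323592]), (54.69111251831055, 55.33015823364258), 7.339620113372803)
(array([ 0.46407913, -0.10323542]), (55.32522964477539, 55.33015823364258), 7.339620113372803)
(array([ 0.46500555, -0.10326812]), np.float64(-175.69342903326356), 29)
cap ((370.0, 253.5), 8.732224464416504) [[ 0.46478654 -0.10285418  0.11      ]]
145
```

View pics/cm.png

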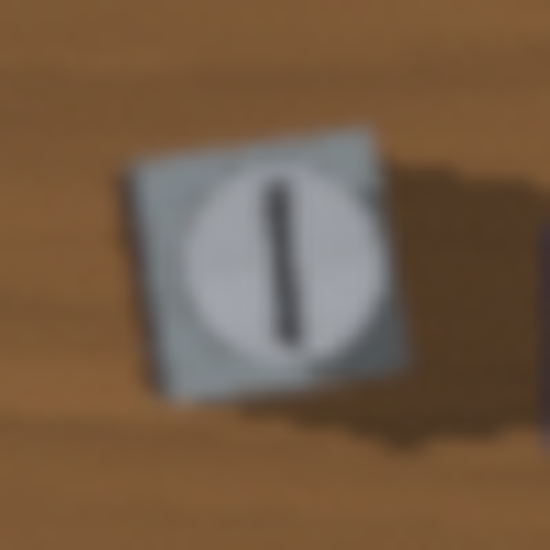

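Measurements:
- Block: (0.5316, 0.1153), yaw −16.35°. The edge fit and the screws agree, and the size comes out at 110 mm.
- Mill: (0.4643, −0.1031), yaw about 7.6°. The plate measures about 54.5 mm.

I'll grip the mill body across its x, at tool yaw −82.4°, above the block's reach.

```bash
cat > go.py <<'E'
import sys
from h import *
from scipy.spatial.transform import Rotation as Ro
s=arm.get_state()
a=[float(v) for v in sys.argv[1:]]  # x y z yawdeg
R=Ro.from_euler("xyz",s["ee_rot"])
print("t",round(s["t"],2),"pos",np.round(s["eef_pos"],4),"rpy",np.round(np.degrees(s["ee_rot"]),2),"F",np.round(s["force"],1),"w",round(s["width"],4),"q",np.round(s["q"],2))
if a:
    T=Ro.from_euler("xyz",[np.pi,0,np.radians(a[3])])
    d=R.inv().apply(np.array(a[:3])-s["eef_pos"]); r=(R.inv()*T).as_rotvec(True)
    print("t",np.round(d/.3,4),"r",np.round(r/60,4),"rows",np.linalg.norm(d)/.05,np.linalg.norm(r)/8.59)
E
python3 go.py 0.40 0.38 0.25 -60; python3 go.py 0.53 0.115 0.25 -82.4
```

```text
t 0.2 pos [0.185  0.6488 0.226 ] rpy [ 1.7994e+02 -1.0000e-02 -1.5920e+01] F [-0.2  0.7 -1. ] w 0.088 q [ 1.58  0.36  0.01 -0.   -1.22 -0.29]
t [ 0.9348  0.6652 -0.0793] r [ 9.000e-04 -5.000e-04  7.347e-01] rows 6.900555071816849 5.131488108606352
t 0.2 pos [0.185  0.6488 0.226 ] rpy [ 1.7994e+02 -1.0000e-02 -1.5920e+01] F [-0.2  0.7 -1. ] w 0.088 q [ 1.58  0.36  0.01 -0.   -1.22 -0.29]
t [ 1.5938  1.3958 -0.0784] r [ 8.000e-04 -7.000e-04  1.108e+00] rows 12.720522992499507 7.739169608346917
```

```bash
R='0 0.935 0.665 -0.08 0 0 0.735'; python3 -m inch '0 0.935 0.665 -0.08 0 0 0.735;0 0.935 0.665 -0.08 0 0 0.735;0 0.935 0.665 -0.08 0 0 0.735;0 0.935 0.665 -0.08 0 0 0.735;0 0.935 0.665 -0.08 0 0 0.735;0 0.935 0.665 -0.08 0 0 0.735;0 0.935 0.665 -0.08 0 0 0.735;0 0.935 0.665 -0.08 0 0 0.735;0 0.935 0.665 -0.08 0 0 0.735;0 0.935 0.665 -0.08 0 0 0.735' 30; python3 go.py 0.53 0.115 0.25 -82.4
```

```text
t: 1.2
eef_pos: [0.3999, 0.3807, 0.2504]
ee_rot: [3.141, 0.0, -1.047]
force: [-0.7, 0.5, -0.5]
width: 0.0878
t 1.2 pos [0.3999 0.3807 0.2504] rpy [ 1.7999e+02  1.0000e-02 -6.0010e+01] F [-0.7  0.5 -0.5] w 0.0878 q [ 1.12  0.14 -0.22 -0.   -1.2  -0.59]
t [0.9838 0.067  0.0013] r [1.000e-04 1.000e-04 3.731e-01] rows 5.916511332686814 2.6062914680093163
```

```bash
python3 -m inch '0 0.984 0.067 0 0 0 0.373;0 0.984 0.067 0 0 0 0.373;0 0.984 0.067 0 0 0 0.373;0 0.984 0.067 0 0 0 0.373;0 0.984 0.067 0 0 0 0.373;0 0.984 0.067 0 0 0 0.373;0 0.984 0.067 0 0 0 0.373'; python3 go.py 0.4643 -0.1031 0.20 -82.4
```

```text
t: 1.9
eef_pos: [0.5315, 0.1118, 0.25]
ee_rot: [3.141, -0.001, -1.441]
force: [-0.7, 0.6, -0.9]
width: 0.088
t 1.9 pos [0.5315 0.1118 0.25  ] rpy [ 1.7995e+02 -6.0000e-02 -8.2550e+01] F [-0.7  0.6 -0.9] w 0.088 q [ 0.57  0.13 -0.24  0.   -1.2  -0.44]
t [0.6811 0.3147 0.1677] r [ 0.0009 -0.001  -0.0025] rows 4.612770736974965 0.01976645693488352
```

```bash
python3 -m inch '0 0.68 0.315 0.168 0 0 0;0 0.68 0.315 0.168 0 0 0;0 0.68 0.315 0.168 0 0 0;0 0.68 0.315 0.168 0 0 0;0 0.68 0.315 0.168 0 0 0;0 0.68 0.315 0.168 0 0 0;0 0.68 0.315 0.168 0 0 0'
python3 - <<'E'
from h import *
import pickle
F={n:arm.grab_frame(n) for n in("top","side")}
crop(F["top"],310,170,450,310,4,"pics/ct1.png");crop(F["side"],180,100,380,330,3,"pics/cs1.png")
E
python3 go.py 0.4643 -0.1031 0.049 -82.4
```

```text
t: 2.6
eef_pos: [0.4638, -0.0996, 0.2001]
ee_rot: [3.141, -0.0, -1.438]
force: [-0.2, 1.1, 0.4]
width: 0.0876
t 2.7 pos [ 0.4644 -0.0989  0.2003] rpy [-179.98   -0.    -82.3 ] F [-0.5  0.  -0.3] w 0.0878 q [ 0.21  0.04 -0.45  0.   -1.07 -0.07]
t [0.0139 0.0023 0.5045] r [-0.0004 -0.      0.0016] rows 3.02817479465188 0.011761814883880834
```

View pics/cs1.png

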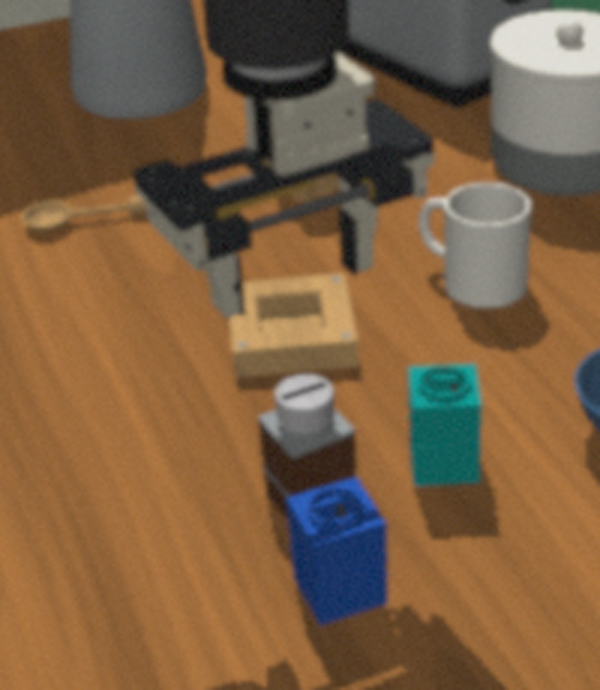

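The side view shows the gripper straddling along x with the mill below at crop (305,440). The teal one at (443,425) sits beyond the far finger, so I'll descend with the jaws narrowed.

```bash
python3 -m inch '0.2 0.014 0.002 0.25 0 0 0;0.2 0.014 0.002 0.25 0 0 0;0.2 0.014 0.002 0.25 0 0 0;0.2 0.014 0.002 0.25 0 0 0;0.2 0.014 0.002 0.25 0 0 0'; python3 go.py 0.4643 -0.1031 0.049 -82.4
```

```text
t: 3.2
eef_pos: [0.4652, -0.1037, 0.1268]
ee_rot: [-3.139, -0.0, -1.437]
force: [0.3, -0.0, 0.1]
width: 0.07
t 3.2 pos [ 0.4652 -0.1037  0.1268] rpy [-1.7985e+02 -2.0000e-02 -8.2310e+01] F [ 0.3 -0.   0.1] w 0.07 q [ 0.2   0.12 -0.55  0.   -0.89 -0.06]
t [-0.0024  0.0033  0.2595] r [-0.0025 -0.0003  0.0014] rows 1.5569048914223294 0.020260492015616024
```

```bash
python3 -m inch '0.2 -0.001 0.002 0.258 0 0 0;0.2 -0.001 0.002 0.258 0 0 0;0.2 -0.001 0.002 0.258 0 0 0;0.2 -0.001 0.002 0.258 0 0 0'; python3 go.py
python3 - <<'E'
from h import *
F={n:arm.grab_frame(n) for n in("top","side")}
crop(F["top"],310,170,450,310,4,"pics/ct2.png");crop(F["side"],220,140,370,310,4,"pics/cs2.png")
E
```

```text
t: 3.6
eef_pos: [0.4641, -0.104, 0.0492]
ee_rot: [-3.14, -0.0, -1.437]
force: [-0.4, -0.2, 0.6]
width: 0.0701
t 3.6 pos [ 0.4641 -0.104   0.0492] rpy [-1.7993e+02 -3.0000e-02 -8.2350e+01] F [-0.4 -0.2  0.6] w 0.0701 q [ 0.2   0.23 -0.65  0.   -0.69 -0.06]
```

View pics/cs2.png

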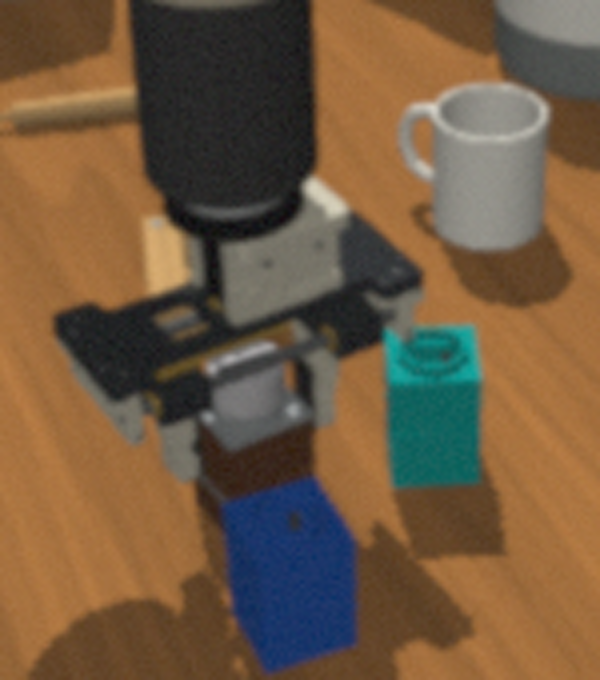

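The fingers are on either side of the dark body with no contact. Closing now.

```bash
python3 -m inch '0.6 0 0 0 0 0 0;0.6 0 0 0 0 0 0;0.6 0 0 0 0 0 0;0.6 0 0 0 0 0 0;0.6 0 0 0 0 0 0' 35; python3 go.py; python3 -m inch '0.6 0 0 -0.2 0 0 0;0.6 0 0 -0.2 0 0 0;0.6 0 0 -0.2 0 0 0;0.6 0 0 -0.2 0 0 0'; python3 go.py 0.5316 0.1153 0.13 -106.35
```

```text
t: 4.2
eef_pos: [0.4645, -0.104, 0.0489]
ee_rot: [-3.139, -0.0, -1.437]
force: [1.0, 0.7, 7.7]
width: 0.0538
t 4.2 pos [ 0.4645 -0.104   0.0489] rpy [-1.7983e+02 -2.0000e-02 -8.2360e+01] F [1.  0.7 7.7] w 0.0538 q [ 0.19  0.23 -0.65  0.   -0.69 -0.06]
t: 4.6
eef_pos: [0.4617, -0.1041, 0.1067]
ee_rot: [3.14, 0.001, -1.439]
force: [-0.6, 0.6, -4.0]
width: 0.0538
t 4.6 pos [ 0.4617 -0.1041  0.1067] rpy [ 1.7991e+02  4.0000e-02 -8.2440e+01] F [-0.6  0.6 -4. ] w 0.0538 q [ 0.19  0.15 -0.58 -0.   -0.84 -0.06]
t [-0.6944 -0.3271 -0.0776] r [1.600e-03 3.000e-04 3.986e-01] rows 4.628907124234709 2.783844201814419
```

```bash
python3 -m inch '0.6 -0.694 -0.327 -0.078 0 0 0.398;0.6 -0.694 -0.327 -0.078 0 0 0.398;0.6 -0.694 -0.327 -0.078 0 0 0.398;0.6 -0.694 -0.327 -0.078 0 0 0.398;0.6 -0.694 -0.327 -0.078 0 0 0.398;0.6 -0.694 -0.327 -0.078 0 0 0.398;0.6 -0.694 -0.327 -0.078 0 0 0.398;0.6 -0.694 -0.327 -0.078 0 0 0.398'; python3 -m inch '0.6 0 0 0 0 0 0;0.6 0 0 0 0 0 0';python3 go.py 0.5316 0.1153 0.13 -106.35;  python3 - <<'E'
from h import *
F={n:arm.grab_frame(n) for n in("top","side")}
import pickle; pickle.dump(F,open("f3.pkl","wb"))
crop(F["top"],220,150,360,290,4,"pics/ct3.png");crop(F["side"],220,100,370,270,4,"pics/cs3.png")
E
```

```text
t: 5.4
eef_pos: [0.5312, 0.1142, 0.1293]
ee_rot: [3.139, -0.003, -1.855]
force: [-0.2, -0.2, -3.8]
width: 0.0537
t: 5.6
eef_pos: [0.5322, 0.1142, 0.1309]
ee_rot: [3.141, -0.0, -1.856]
force: [1.1, 0.1, -4.1]
width: 0.054
t 5.6 pos [0.5322 0.1142 0.1309] rpy [ 1.7997e+02 -3.0000e-02 -1.0635e+02] F [ 1.1  0.1 -4.1] w 0.054 q [ 0.57  0.23 -0.41 -0.   -0.93 -0.86]
t [-0.003   0.0031  0.0029] r [ 0.0005 -0.0004 -0.    ] rows 0.03103859645967512 0.004459034576216715
```

View pics/cs3.png

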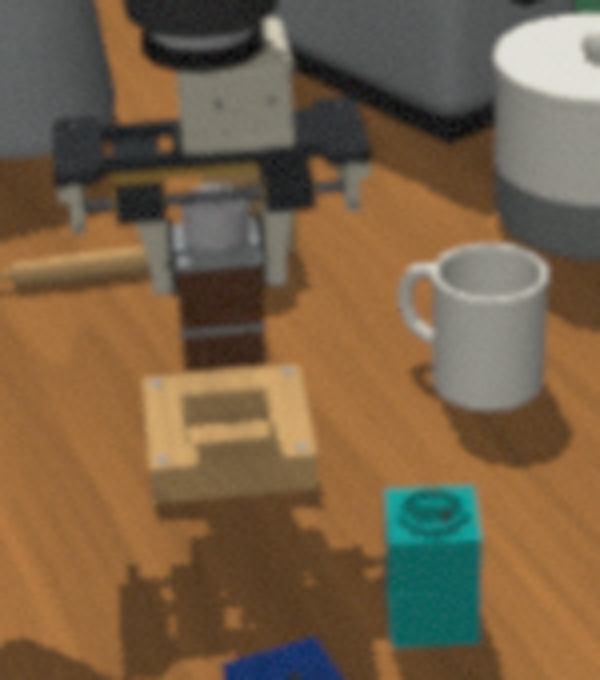

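View pics/ct3.png

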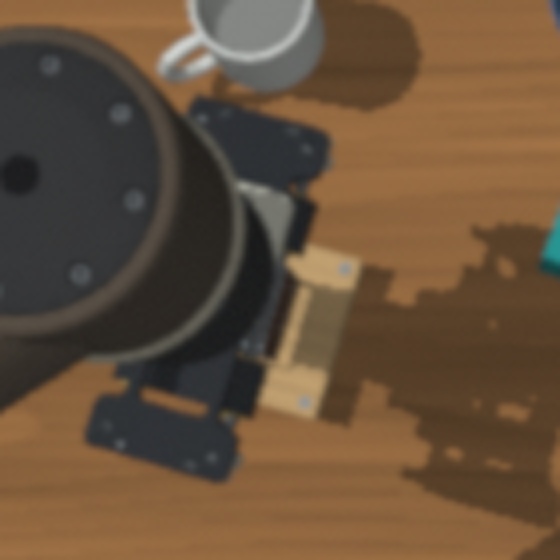

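Run:
```python
from h import *
import pickle
F=pickle.load(open("f3.pkl","rb"));s=F["side"];
def corners(c,yaw,h,z0,z1):
    a=np.radians(yaw);R=np.array([[np.cos(a),-np.sin(a)],[np.sin(a),np.cos(a)]])
    q=np.array([[-h,-h],[h,-h],[h,h],[-h,h]])@R.T+c
    return [np.c_[q,np.full(4,z)] for z in(z0,z1)]
x0,y0,S=250,130,8
im=cv2.resize(s["img"][y0:y0+100,x0:x0+75,::-1],None,fx=S,fy=S,interpolation=cv2.INTER_CUBIC)
def draw(c,yaw,h,z0,z1,col):
    for Q in corners(c,yaw,h,z0,z1):
        p=((proj(s,Q)-[x0,y0]+.5)*S-.5).astype(int); cv2.polylines(im,[p.reshape(-1,1,2)],True,col,1)
draw((.5322,.1142),-16.35,.027,.082,.162,(0,255,0))
draw((.5316,.1153),-16.35,.055,.0,.028,(0,0,255))
draw((.5316,.1153),-16.35,.0285,.028,.0281,(255,0,0))
cv2.imwrite("pics/ov3.png",im[:, :])
```

```text
(no output)
```

View pics/ov3.png

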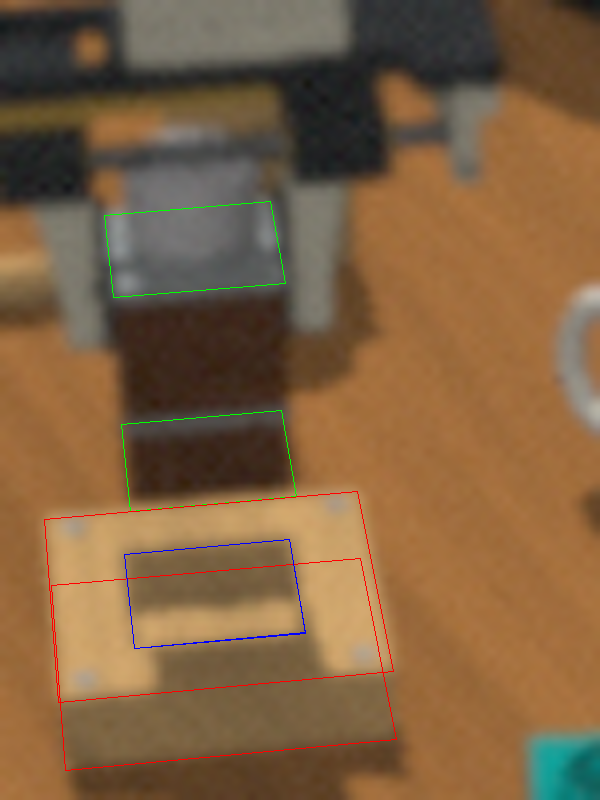

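Run:
```python
from h import *
import pickle
F=pickle.load(open("f3.pkl","rb"));s=F["side"];C=cloud(s)
for u in(268,272,277,282):
    print(u,[(v,s["img"][v,u].tolist()) for v in list(range(160,172))])
    print(u,[(v,s["img"][v,u].tolist()) for v in list(range(186,197))])
P=C[170:190,268:284].reshape(-1,3);P=P[~np.isnan(P[:,0])]
c=np.median(P,0);n=np.linalg.svd(P-c)[2][2];print("front face",c,n,len(P))
print(np.degrees(np.arctan2(n[1],n[0])), "expect -106.35", "elev",np.degrees(np.arcsin(n[2])))
a=np.radians(-106.35);print("dist of face from tcp", (c[:2]-[.5322,.1142])@[np.cos(a),np.sin(a)])
crop(s,255,150,300,200,12,"pics/z3.png")
```

```text
268 [(160, [110, 110, 110]), (161, [102, 102, 102]), (162, [94, 94, 94]), (163, [90, 92, 93]), (164, [90, 94, 93]), (165, [95, 98, 99]), (166, [87, 89, 88]), (167, [81, 76, 72]), (168, [67, 52, 46]), (169, [55, 36, 26]), (170, [60, 36, 24]), (171, [62, 36, 25])]
268 [(186, [61, 40, 26]), (187, [60, 38, 28]), (188, [61, 40, 26]), (189, [58, 37, 21]), (190, [60, 39, 29]), (191, [68, 47, 32]), (192, [108, 79, 50]), (193, [165, 128, 83]), (194, [193, 153, 100]), (195, [195, 154, 99]), (196, [198, 159, 107])]
272 [(160, [118, 117, 117]), (161, [113, 112, 112]), (162, [99, 101, 102]), (163, [93, 96, 94]), (164, [89, 90, 91]), (165, [93, 95, 94]), (166, [88, 87, 87]), (167, [74, 67, 63]), (168, [62, 47, 37]), (169, [57, 35, 24]), (170, [58, 36, 26]), (171, [62, 40, 29])]
272 [(186, [57, 38, 29]), (187, [57, 35, 20]), (188, [61, 42, 28]), (189, [61, 35, 23]), (190, [57, 36, 18]), (191, [71, 50, 28]), (192, [117, 87, 55]), (193, [167, 131, 86]), (194, [186, 148, 98]), (195, [188, 150, 99]), (196, [187, 150, 99])]
277 [(160, [107, 104, 104]), (161, [93, 94, 92]), (162, [88, 90, 89]), (163, [83
[... 428 characters left out ...]

282 [(160, [106, 108, 108]), (161, [90, 93, 94]), (162, [89, 90, 91]), (163, [90, 91, 91]), (164, [88, 90, 89]), (165, [90, 90, 90]), (166, [79, 74, 71]), (167, [66, 51, 43]), (168, [60, 44, 31]), (169, [62, 37, 29]), (170, [60, 33, 20]), (171, [58, 38, 24])]
282 [(186, [60, 37, 27]), (187, [63, 40, 29]), (188, [59, 40, 25]), (189, [59, 38, 25]), (190, [70, 44, 24]), (191, [121, 89, 57]), (192, [171, 134, 88]), (193, [192, 153, 98]), (194, [197, 156, 99]), (195, [196, 154, 101]), (196, [185, 146, 98])]
front face [0.52492556 0.08918576 0.12176381] [-0.26947247 -0.96298738 -0.00631684] 320
-105.63319782563214 expect -106.35 elev -0.36193069911768533
dist of face from tcp 0.026050448729203417
```

View pics/z3.png

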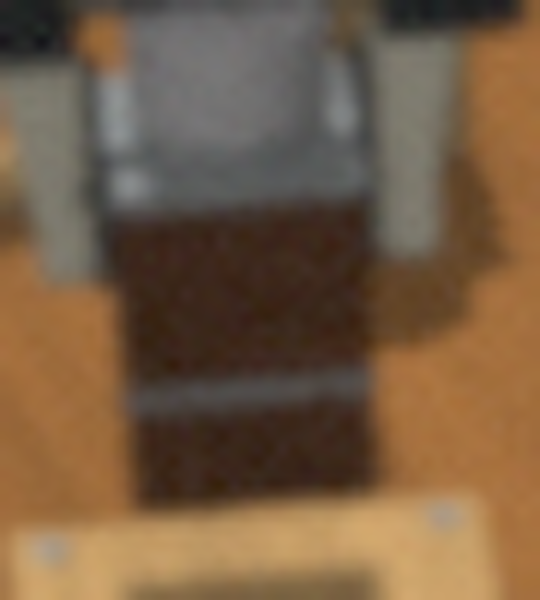

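The overlay fits the block in both views. The mill's front face is upright (−0.4°), square to within 1°, and 26 mm from the TCP, so it is centred to about 1 mm. I'll lower it just above the pocket, then in.

```bash
python3 -m inch '0.6 -0.001 0.003 0.165 0 0 0;0.6 -0.001 0.003 0.165 0 0 0;0.6 -0.001 0.003 0.165 0 0 0;0.6 -0.001 0.003 0.165 0 0 0' ; python3 go.py 0.5316 0.1153 0.059 -106.35; python3 -m inch '0.6 0 0 0.01 0 0 0;0.6 0 0 0.02 0 0 0;0.6 0 0 0.03 0 0 0;0.6 0 0 0.03 0 0 0'; python3 go.py 0.5316 0.1153 0.059 -106.35
```

```text
t: 6.1
eef_pos: [0.5321, 0.1156, 0.0823]
ee_rot: [-3.141, 0.0, -1.855]
force: [0.7, -0.1, -4.6]
width: 0.0538
t 6.1 pos [0.5321 0.1156 0.0823] rpy [-1.7998e+02  1.0000e-02 -1.0629e+02] F [ 0.7 -0.1 -4.6] w 0.0538 q [ 0.57  0.29 -0.46  0.   -0.82 -0.86]
t [0.0015 0.0012 0.0776] r [-0.0003  0.0001  0.0011] rows 0.46564011156326285 0.007820129336823658
t: 6.5
eef_pos: [0.5315, 0.1156, 0.0724]
ee_rot: [3.141, -0.0, -1.855]
force: [0.4, -0.1, -4.4]
width: 0.0538
t 6.5 pos [0.5315 0.1156 0.0724] rpy [ 1.7998e+02 -2.0000e-02 -1.0628e+02] F [ 0.4 -0.1 -4.4] w 0.0538 q [ 0.57  0.3  -0.47 -0.   -0.8  -0.86]
t [ 0.001  -0.0005  0.0445] r [ 0.0004 -0.0003  0.0011] rows 0.2673013323230184 0.008672342454829915
```

It is 4–5 mm into the pocket with no contact force. Going further down.

```bash
python3 -m inch '0.6 0 0 0.013 0 0 0;0.6 0 0 0.026 0 0 0;0.6 0 0 0.038 0 0 0;0.6 0 0 0.038 0 0 0'; python3 go.py 0.5316 0.1153 0.059 -106.35
```

```text
t: 6.9
eef_pos: [0.5314, 0.1155, 0.0605]
ee_rot: [3.141, -0.001, -1.855]
force: [-0.8, 0.6, -2.7]
width: 0.0536
t 6.9 pos [0.5314 0.1155 0.0605] rpy [ 1.7995e+02 -5.0000e-02 -1.0628e+02] F [-0.8  0.6 -2.7] w 0.0536 q [ 0.57  0.31 -0.48 -0.   -0.77 -0.86]
t [ 0.0005 -0.0008  0.0051] r [ 0.0008 -0.0008  0.0011] rows 0.030943212643963967 0.011306368271337245
```

```bash
python3 -m inch '0.6 0 0 0.004 0 0 0;0.6 0 0 0.007 0 0 0;0.6 0 0 0.007 0 0 0'; python3 go.py; python3 -m inch '0.2 0 0 0 0 0 0;0.2 0 0 0 0 0 0;0.2 0 0 0 0 0 0;0.2 0 0 0 0 0 0'; python3 go.py
```

```text
t: 7.2
eef_pos: [0.5319, 0.1158, 0.0592]
ee_rot: [-3.141, 0.0, -1.855]
force: [1.2, -0.5, -4.6]
width: 0.0536
t 7.2 pos [0.5319 0.1158 0.0592] rpy [-179.99    0.   -106.28] F [ 1.2 -0.5 -4.6] w 0.0536 q [ 0.57  0.32 -0.49  0.   -0.77 -0.86]
t: 7.6
eef_pos: [0.5321, 0.1158, 0.0595]
ee_rot: [-3.141, 0.0, -1.855]
force: [-0.4, 0.3, 0.3]
width: 0.0698
t 7.6 pos [0.5321 0.1158 0.0595] rpy [-1.7997e+02  2.0000e-02 -1.0627e+02] F [-0.4  0.3  0.3] w 0.0698 q [ 0.57  0.32 -0.49  0.   -0.77 -0.86]
```

```bash
python3 -m inch '0.2 0 0 -0.12 0 0 0;0.2 0 0 -0.12 0 0 0;0.2 0 0 -0.12 0 0 0'; python3 go.py 0.5316 0.1153 0.093 -106.35
python3 - <<'E'
from h import *
import pickle
s=arm.grab_frame("side");pickle.dump(s,open("f4.pkl","wb"))
def sq(c,yaw,h,z):
    a=np.radians(yaw);R=np.array([[np.cos(a),-np.sin(a)],[np.sin(a),np.cos(a)]])
    return np.c_[np.array([[-h,-h],[h,-h],[h,h],[-h,h]])@R.T+c,np.full(4,z)]
x0,y0,S=250,130,8
im=cv2.resize(s["img"][y0:y0+100,x0:x0+75,::-1],None,fx=S,fy=S,interpolation=cv2.INTER_CUBIC)
for h,z,col in((.027,.09,(0,255,0)),(.0285,.028,(255,0,0)),(.055,.028,(0,0,255))):
    p=((proj(s,sq((.5316,.1153),-16.35,h,z))-[x0,y0]+.5)*S-.5).astype(int); cv2.polylines(im,[p.reshape(-1,1,2)],True,col,1)
cv2.imwrite("pics/ov4.png",im)
E
```

```text
t: 7.9
eef_pos: [0.5324, 0.1161, 0.0961]
ee_rot: [-3.14, 0.002, -1.855]
force: [-0.8, 0.6, -0.8]
width: 0.0702
t 7.9 pos [0.5324 0.1161 0.0961] rpy [-1.7991e+02  1.0000e-01 -1.0628e+02] F [-0.8  0.6 -0.8] w 0.0702 q [ 0.57  0.27 -0.45  0.   -0.85 -0.86]
t [0.0035 0.002  0.0105] r [-0.0015  0.0017  0.0012] rows 0.06720324196375826 0.018404165136055896
```

View pics/ov4.png

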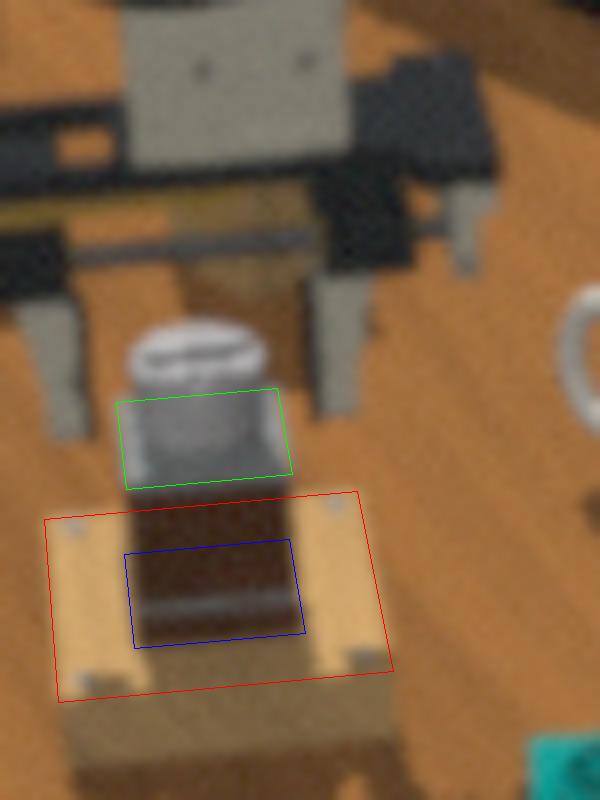

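The mill stands in the pocket, and its top plate (overlay 117–290, 390–488) lies on the predicted 90 mm square. Checking heights and level with the depth image.

```bash
python3 - <<'E'
from h import *
import pickle
s=pickle.load(open("f4.pkl","rb"));C=cloud(s)
P=C[171:177,268:282].reshape(-1,3);print("cap top",np.nanmedian(P,0))
for v,u in((188,270),(188,276),(187,282),(186,284),(184,267)): print(C[v,u])
P=C[194:207,268:284].reshape(-1,3);c=np.nanmedian(P,0);n=np.linalg.svd(P-c)[2][2];print("front",c,n,np.degrees(np.arctan2(n[1],n[0])),np.degrees(np.arcsin(n[2])))
a=np.radians(-106.35);print((c[:2]-[.5316,.1153])@[np.cos(a),np.sin(a)])
E
python3 -m inch '0.2 0.001 0.001 0.01 0 0 0;0.2 0.001 0.001 0.01 0 0 0'; python3 go.py 0.5316 0.1153 0.094 -106.35
```

```text
cap top [0.53379324 0.11662876 0.12176349]
[0.51233506 0.10034071 0.09243579]
[0.5269683  0.09506346 0.09143121]
[0.54251601 0.09184312 0.0920852 ]
[0.54976487 0.09620766 0.0906929 ]
[0.51220548 0.12309642 0.09187499]
t: 8.15
eef_pos: [0.5307, 0.1152, 0.091]
ee_rot: [3.14, -0.001, -1.855]
force: [-0.3, -0.2, -0.2]
width: 0.0703
t 8.15 pos [0.5307 0.1152 0.091 ] rpy [ 1.7992e+02 -7.0000e-02 -1.0629e+02] F [-0.3 -0.2 -0.2] w 0.0703 q [ 0.57  0.27 -0.45 -0.   -0.84 -0.86]
t [-0.0012 -0.0027 -0.0099] r [ 0.0014 -0.0012  0.001 ] rows 0.0619163158361364 0.014548931654793689Traceback (most recent call last):
  File "<stdin>", line 6, in <module>
    u, s, vh = gufunc(a, signature=signature)
               ~~~~~~^^^^^^^^^^^^^^^^^^^^^^^^
    raise LinAlgError("SVD did not converge")
numpy.linalg.LinAlgError: SVD did not converge
```

```bash
python3 -m inch '0.2 0 -0.001 -0.01 0 0 0;0.2 0 -0.001 -0.01 0 0 0;0.2 0 -0.001 -0.01 0 0 0'; python3 go.py; python3 -m inch '0.7 0 -0.001 -0.01 0 0 0;0.7 0 0 0 0 0 0;0.7 0 0 0 0 0 0;0.7 0 0 0 0 0 0;0.7 0 0 0 0 0 0;0.7 0 0 0 0 0 0' 25; python3 go.py; python3 -c "
from h import *;print(arm.get_state()['moment'])"
```

```text
t: 8.45
eef_pos: [0.5319, 0.1155, 0.0952]
ee_rot: [-3.142, 0.0, -1.855]
force: [-0.1, -0.8, 0.2]
width: 0.0701
t 8.45 pos [0.5319 0.1155 0.0952] rpy [-179.99    0.   -106.28] F [-0.1 -0.8  0.2] w 0.0701 q [ 0.57  0.27 -0.45  0.   -0.85 -0.86]
t: 9.05
eef_pos: [0.5316, 0.1154, 0.095]
ee_rot: [3.141, -0.0, -1.855]
force: [1.4, 0.5, -0.6]
width: 0.0433
t 9.05 pos [0.5316 0.1154 0.095 ] rpy [ 1.7999e+02 -1.0000e-02 -1.0628e+02] F [ 1.4  0.5 -0.6] w 0.0433 q [ 0.57  0.27 -0.45 -0.   -0.85 -0.86]
[ 0.09644831 -0.06052357 -0.01992378]
```

Cap gripped (43–44 mm). Turning in small steps and watching the moment.

```bash
cat > st.py <<'E'
from h import *
s=arm.get_state();print("   M",np.round(s['moment'],3),"F",np.round(s["force"],1),"yaw",round(np.degrees(s["ee_rot"][2]),2),"q6",round(s["q"][5],2),"w",round(s["width"],4))
E
python3 -m inch '0.7 0 0 0 0 0 0.03;0.7 0 0 0 0 0 0.06;0.7 0 0 0 0 0 0.09;0.7 0 0 0 0 0 0.1' >/dev/null; python3 st.py
python3 -m inch '0.7 0 0 0 0 0 0.03;0.7 0 0 0 0 0 0.05;0.7 0 0 0 0 0 0.05' >/dev/null; python3 st.py
python3 -m inch '0.7 0 0 0 0 0 0.03;0.7 0 0 0 0 0 0.05;0.7 0 0 0 0 0 0.05' >/dev/null; python3 st.py
python3 -m inch '0.7 0 0 0 0 0 0.03;0.7 0 0 0 0 0 0.05;0.7 0 0 0 0 0 0.05' >/dev/null; python3 st.py
```

```text
M [ 0.041 -0.08   0.019] F [ 0.6 -0.1 -0.8] yaw -112.33 q6 -0.96 w 0.0432
   M [ 0.133 -0.068  0.009] F [-0.5  0.3 -1. ] yaw -115.28 q6 -1.02 w 0.0436
   M [ 0.076 -0.087  0.038] F [ 0.  -0.1 -1.1] yaw -118.28 q6 -1.07 w 0.0435
   M [ 0.125 -0.035 -0.022] F [ 0.4 -0.7 -0.5] yaw -121.27 q6 -1.12 w 0.0437
```

```bash
python3 -m inch '0.7 0 0 0 0 0 0.03;0.7 0 0 0 0 0 0.05;0.7 0 0 0 0 0 0.05' >/dev/null; python3 st.py
python3 -m inch '0.7 0 0 0 0 0 0.03;0.7 0 0 0 0 0 0.05;0.7 0 0 0 0 0 0.05' >/dev/null; python3 st.py
python3 -m inch '0.7 0 0 0 0 0 0.03;0.7 0 0 0 0 0 0.05;0.7 0 0 0 0 0 0.05' >/dev/null; python3 st.py
python3 -m inch '0.7 0 0 0 0 0 0.03;0.7 0 0 0 0 0 0.05;0.7 0 0 0 0 0 0.05' >/dev/null; python3 st.py
```

```text
M [ 0.138 -0.152  0.002] F [-0.3  0.7 -1.4] yaw -124.27 q6 -1.17 w 0.043
   M [ 0.041 -0.06   0.012] F [ 0.6  0.5 -1.1] yaw -127.27 q6 -1.22 w 0.0433
   M [ 0.022 -0.031  0.054] F [-0.7  0.3 -0.5] yaw -130.27 q6 -1.28 w 0.0434
   M [-0.246  0.212  0.027] F [-0.2 -1.2 -0.4] yaw -133.27 q6 -1.33 w 0.0435
```

```bash
python3 -m inch '0.7 0 0 0 0 0 0.03;0.7 0 0 0 0 0 0.06;0.7 0 0 0 0 0 0.09;0.7 0 0 0 0 0 0.1' >/dev/null; python3 st.py
python3 -m inch '0.7 0 0 0 0 0 0' >/dev/null; python3 st.py
python3 -c "
from h import *
f=arm.grab_frame('side');crop(f,250,120,325,220,8,'pics/cs5.png')"
```

```text
M [-0.345  0.773  0.138] F [-2.4 -1.  -0.1] yaw -139.27 q6 -1.43 w 0.0434
   M [-0.44   0.912  0.12 ] F [-2.5 -1.1  1.4] yaw -139.23 q6 -1.43 w 0.0436
```

View pics/cs5.png

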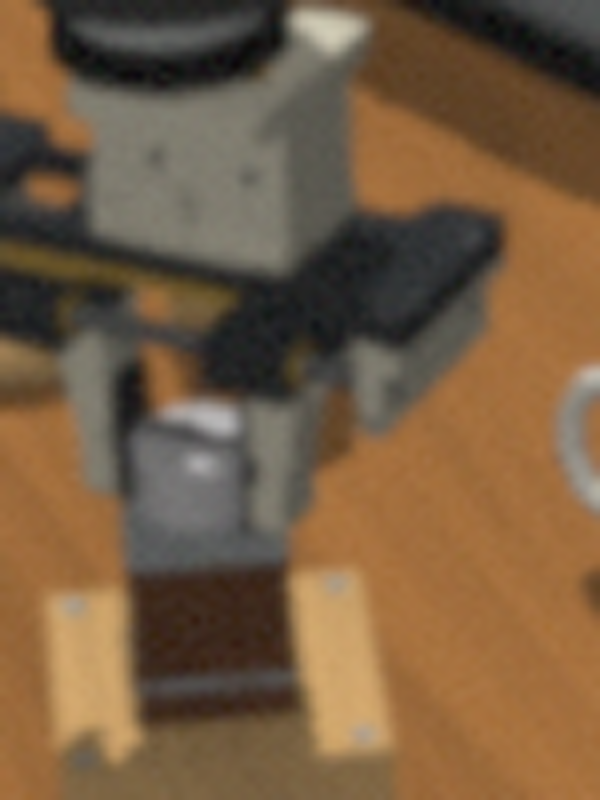

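At 27–33° of turn a moment builds up (about 1 N m), which looks like the stop. I'll turn back to check that it drops.

```bash
python3 -m inch '0.7 0 0 0 0 0 -0.03;0.7 0 0 0 0 0 -0.05;0.7 0 0 0 0 0 -0.05' >/dev/null; python3 st.py
python3 -m inch '0.7 0 0 0 0 0 -0.03;0.7 0 0 0 0 0 -0.05;0.7 0 0 0 0 0 -0.05' >/dev/null; python3 st.py
python3 -m inch '0.7 0 0 0 0 0 -0.03;0.7 0 0 0 0 0 -0.05;0.7 0 0 0 0 0 -0.05' >/dev/null; python3 st.py; python3 go.py
```

```text
M [-0.456  0.454  0.017] F [-2.6 -1.5  0.1] yaw -136.23 q6 -1.38 w 0.0435
   M [-0.294  0.039  0.031] F [-0.1 -0.4 -1.7] yaw -133.27 q6 -1.33 w 0.0437
   M [ 0.062 -0.105 -0.014] F [ 0.8 -0.7 -0.5] yaw -130.27 q6 -1.28 w 0.0432
t 13.0 pos [0.5321 0.1157 0.0953] rpy [-1.7999e+02  4.0000e-02 -1.3027e+02] F [ 0.8 -0.7 -0.5] w 0.0432 q [ 0.57  0.27 -0.45  0.   -0.85 -1.28]
```

The moment springs back to zero, so this is the hard stop at about 0.42 rad. It loosens the other way. From here about +113° takes it to 1.5 rad from the mill's x.

```bash
python3 -m inch '0.7 0 0 0 0 0 -0.08;0.7 0 0 0 0 0 -0.16;0.7 0 0 0 0 0 -0.24;0.7 0 0 0 0 0 -0.32;0.7 0 0 0 0 0 -0.40;0.7 0 0 0 0 0 -0.4' ; python3 st.py
python3 -m inch '0.7 0 0 0 0 0 -0.08;0.7 0 0 0 0 0 -0.16;0.7 0 0 0 0 0 -0.24;0.7 0 0 0 0 0 -0.32;0.7 0 0 0 0 0 -0.40;0.7 0 0 0 0 0 -0.4' >/dev/null; python3 st.py
python3 -m inch '0.7 0 0 0 0 0 -0.05;0.7 0 0 0 0 0 -0.1;0.7 0 0 0 0 0 -0.15;0.7 0 0 0 0 0 -0.2;0.7 0 0 0 0 0 -0.2'>/dev/null ; python3 st.py;
python3 -m inch '0.7 0 0 0 0 0 -0.05;0.7 0 0 0 0 0 -0.1;0.7 0 0 0 0 0 -0.15;0.7 0 0 0 0 0 -0.2;0.7 0 0 0 0 0 -0.2'>/dev/null ; python3 st.py
```

```text
t: 13.6
eef_pos: [0.532, 0.1156, 0.0953]
ee_rot: [-3.141, 0.0, -1.854]
force: [0.0, 0.2, -1.0]
width: 0.0438
   M [ 0.094 -0.071  0.017] F [ 0.   0.2 -1. ] yaw -106.25 q6 -0.86 w 0.0438
   M [ 0.104 -0.04   0.008] F [ 0.1 -0.3 -1.6] yaw -82.36 q6 -0.44 w 0.0433
   M [ 0.005 -0.07   0.011] F [ 0.1 -0.2 -0.9] yaw -70.46 q6 -0.23 w 0.0435
   M [ 0.037 -0.176 -0.051] F [-0.1  0.2 -1.1] yaw -58.45 q6 -0.02 w 0.0434
```

Past +48° and still free. Continuing another 41°.

```bash
python3 -m inch '0.7 0 0 0 0 0 -0.08;0.7 0 0 0 0 0 -0.16;0.7 0 0 0 0 0 -0.24;0.7 0 0 0 0 0 -0.32;0.7 0 0 0 0 0 -0.36;0.7 0 0 0 0 0 -0.36' ; python3 st.py
python3 -m inch '0.7 0 0 0 0 0 -0.08;0.7 0 0 0 0 0 -0.16;0.7 0 0 0 0 0 -0.24;0.7 0 0 0 0 0 -0.32;0.7 0 0 0 0 0 -0.33;0.7 0 0 0 0 0 -0.33' ; python3 st.py
python3 -c "
from h import *
f=arm.grab_frame('side');crop(f,250,120,325,220,8,'pics/cs6.png')
f=arm.grab_frame('top');crop(f,220,150,360,290,4,'pics/ct6.png')"
```

```text
t: 15.8
eef_pos: [0.5321, 0.1158, 0.0953]
ee_rot: [-3.141, -0.0, -0.643]
force: [0.7, 1.6, -0.8]
width: 0.0439
   M [ 0.319 -0.387 -0.045] F [ 0.7  1.6 -0.8] yaw -36.86 q6 0.35 w 0.0439
t: 16.4
eef_pos: [0.532, 0.1157, 0.0953]
ee_rot: [-3.141, -0.0, -0.299]
force: [0.5, 0.7, -0.5]
width: 0.0435
   M [ 0.297 -0.352 -0.058] F [ 0.5  0.7 -0.5] yaw -17.1 q6 0.7 w 0.0435
```

View pics/cs6.png

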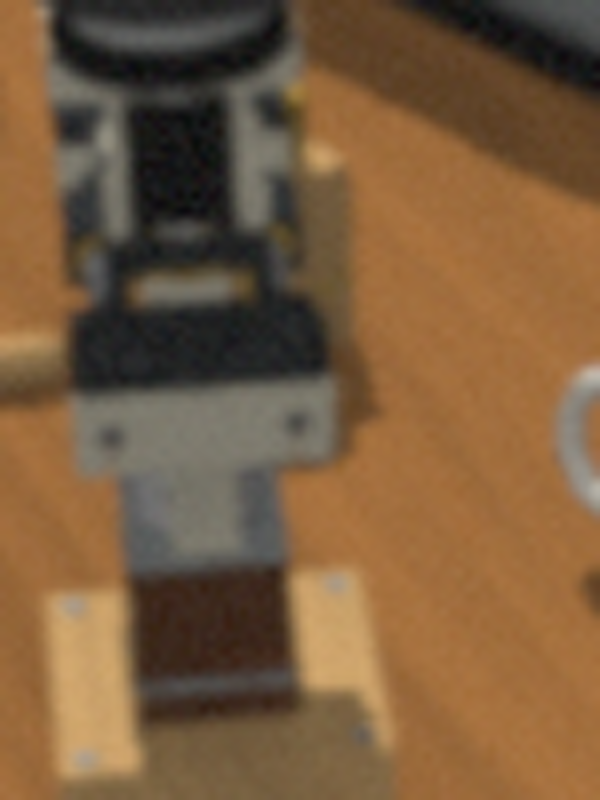

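The mill is still square in the block. Gentle lift test of 4 mm: −0.9 N means cap only, −4 N means the mill is coming too.

```bash
python3 -m inch '0.7 0 0 -0.005 0 0 0;0.7 0 0 -0.01 0 0 0;0.7 0 0 -0.014 0 0 0;0.7 0 0 -0.014 0 0 0' ; python3 st.py; python3 -m inch '0.7 0 0 0 0 0 0'>/dev/null; python3 st.py;  python3 -m inch '0.7 0 0 0 0 0 0'; python3 st.py
```

```text
t: 16.9
eef_pos: [0.5319, 0.1155, 0.0996]
ee_rot: [-3.141, -0.0, -0.295]
force: [0.2, 1.4, -0.8]
width: 0.0435
   M [ 0.273 -0.416 -0.007] F [ 0.2  1.4 -0.8] yaw -16.9 q6 0.7 w 0.0435
   M [ 0.266 -0.399 -0.026] F [ 0.6  0.1 -0.1] yaw -16.89 q6 0.7 w 0.0433
t: 17.1
eef_pos: [0.5319, 0.1155, 0.0995]
ee_rot: [-3.141, -0.0, -0.295]
force: [0.9, 0.1, -0.4]
width: 0.0435
   M [ 0.271 -0.389  0.006] F [ 0.9  0.1 -0.4] yaw -16.88 q6 0.7 w 0.0435
```

```bash
python3 -m inch '0.7 0 0 -0.01 0 0 0;0.7 0 0 -0.02 0 0 0;0.7 0 0 -0.03 0 0 0;0.7 0 0 -0.04 0 0 0;0.7 0 0 -0.05 0 0 0;0.7 0 0 -0.06 0 0 0;0.7 0 0 -0.06 0 0 0' ; python3 st.py
python3 -c "
from h import *
f=arm.grab_frame('side');crop(f,250,120,325,220,8,'pics/cs7.png')"; python3 st.py
```

```text
t: 17.8
eef_pos: [0.532, 0.1156, 0.1179]
ee_rot: [-3.141, -0.001, -0.294]
force: [0.5, 1.0, -0.5]
width: 0.0435
   M [-0.06  -0.027  0.012] F [ 0.5  1.  -0.5] yaw -16.87 q6 0.7 w 0.0435
   M [-0.019 -0.005  0.048] F [-0.5  0.7 -0.7] yaw -16.88 q6 0.7 w 0.0433
```

View pics/cs7.png

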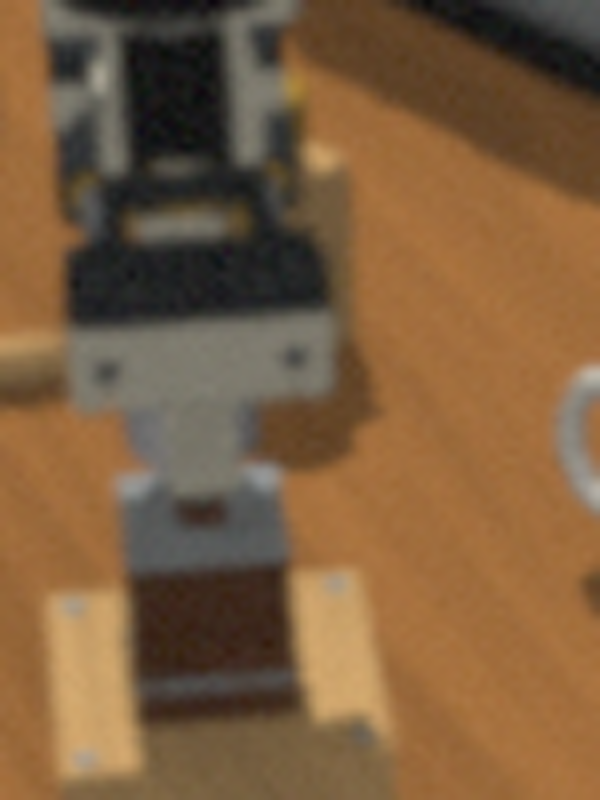

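The cap is out (the open hole is visible at crop (200,512)), and the mill is still seated. Lifting to 80 mm above the seat, which is TCP z about 0.175.

```bash
python3 -m inch '0.7 0 0 -0.06 0 0 0;0.7 0 0 -0.12 0 0 0;0.7 0 0 -0.16 0 0 0;0.7 0 0 -0.19 0 0 0;0.7 0 0 -0.19 0 0 0;0.7 0 0 -0.19 0 0 0;0.7 0 0 -0.19 0 0 0' ; python3 st.py
python3 - <<'E'
from h import *
import pickle
f=arm.grab_frame('side');pickle.dump(f,open("f8.pkl","wb"))
def sq(c,yaw,h,z):
    a=np.radians(yaw);R=np.array([[np.cos(a),-np.sin(a)],[np.sin(a),np.cos(a)]])
    return np.c_[np.array([[-h,-h],[h,-h],[h,h],[-h,h]])@R.T+c,np.full(4,z)]
x0,y0,S=245,100,6
im=cv2.resize(f["img"][y0:y0+100,x0:x0+100,::-1],None,fx=S,fy=S,interpolation=cv2.INTER_CUBIC)
def dr(Q,col):
    p=((proj(f,Q)-[x0,y0]+.5)*S-.5).astype(int); cv2.polylines(im,[p.reshape(-1,1,2)],True,col,1)
dr(sq((.5316,.1153),-16.35,.027,.09),(0,255,0))
t=np.linspace(0,2*np.pi,40)
for z in(.176,.200): dr(np.c_[.532+.022*np.cos(t),.1156+.022*np.sin(t),np.full(40,z)],(255,255,0))
cv2.imwrite("pics/ov8.png",im)
f=arm.grab_frame('top');crop(f,220,150,360,290,4,'pics/ct8.png')
E
python3 go.py
```

```text
t: 18.55
eef_pos: [0.5313, 0.1152, 0.1735]
ee_rot: [3.141, 0.001, -0.295]
force: [0.2, 1.0, -1.3]
width: 0.0432
   M [-0.011 -0.033 -0.064] F [ 0.2  1.  -1.3] yaw -16.89 q6 0.7 w 0.0432
t 18.65 pos [0.5314 0.1153 0.1736] rpy [ 1.7995e+02  5.0000e-02 -1.6880e+01] F [ 0.3  0.2 -1. ] w 0.0435 q [ 0.57  0.19 -0.35 -0.   -1.03  0.7 ]
```

View pics/ov8.png

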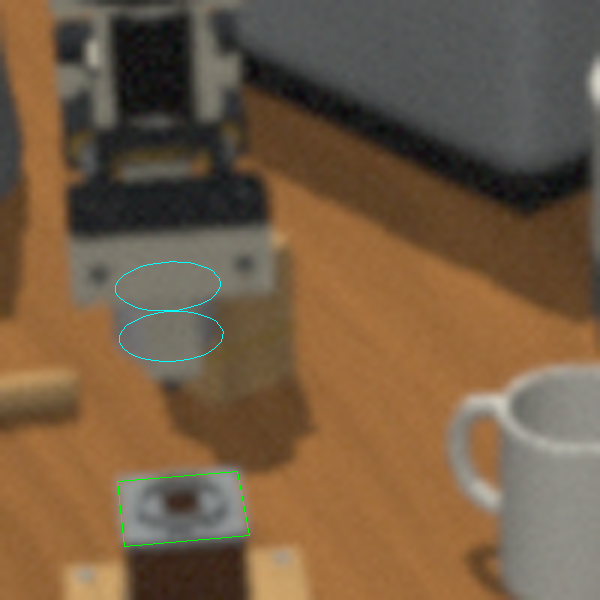

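The plate matches the green square, so the mill is seated. The cap shows on both sides of the front finger at about (130,325) and (207,325), and its stem is at (172,382). Zooming in to check that it's upright.

Run:
```python
from h import *
import pickle
f=pickle.load(open("f8.pkl","rb"))
im=f["img"][143:170,258:290].astype(float);im=np.clip((im-40)*1.7,0,255).astype(np.uint8)
cv2.imwrite("pics/z8.png",cv2.resize(im[:,:,::-1],None,fx=20,fy=20,interpolation=cv2.INTER_CUBIC))
C=cloud(f)
for u in range(262,284,1): print(u,[ (round(C[v,u,0],3),round(C[v,u,1],3),round(C[v,u,2],3)) for v in(152,156,159)])
```

```text
262 [(np.float64(0.608), np.float64(0.455), np.float64(0.003)), (np.float64(0.598), np.float64(0.426), np.float64(0.005)), (np.float64(0.593), np.float64(0.412), np.float64(0.002))]
263 [(np.float64(0.612), np.float64(0.458), np.float64(0.0)), (np.float64(0.601), np.float64(0.426), np.float64(0.004)), (np.float64(0.595), np.float64(0.409), np.float64(0.003))]
264 [(np.float64(0.507), np.float64(0.112), np.float64(0.194)), (np.float64(0.509), np.float64(0.12), np.float64(0.178)), (np.float64(0.6), np.float64(0.413), np.float64(-0.0))]
265 [(np.float64(0.509), np.float64(0.108), np.float64(0.196)), (np.float64(0.509), np.float64(0.112), np.float64(0.182)), (np.float64(0.602), np.float64(0.408), np.float64(0.002))]
266 [(np.float64(0.509), np.float64(0.102), np.float64(0.198)), (np.float64(0.511), np.float64(0.11), np.float64(0.182)), (np.float64(0.605), np.float64(0.408), np.float64(0.001))]
267 [(np.float64(0.512), np.float64(0.103), np.float64(0.197)), (np.float64(0.512), np.float64(0.104), np.float64(0.186)), (np.float64(0.514), np.float64(0.111), np.float64(0.173))]
268 [(np.float6
[... 2179 characters left out ...]
5), np.float64(0.1), np.float64(0.191)), (np.float64(0.545), np.float64(0.101), np.float64(0.179)), (np.float64(0.627), np.float64(0.334), np.float64(0.033))]
281 [(np.float64(0.552), np.float64(0.111), np.float64(0.184)), (np.float64(0.631), np.float64(0.335), np.float64(0.042)), (np.float64(0.631), np.float64(0.336), np.float64(0.031))]
282 [(np.float64(0.636), np.float64(0.337), np.float64(0.054)), (np.float64(0.635), np.float64(0.336), np.float64(0.041)), (np.float64(0.635), np.float64(0.339), np.float64(0.029))]
283 [(np.float64(0.64), np.float64(0.34), np.float64(0.051)), (np.float64(0.64), np.float64(0.342), np.float64(0.037)), (np.float64(0.64), np.float64(0.343), np.float64(0.025))]
```

View pics/z8.png

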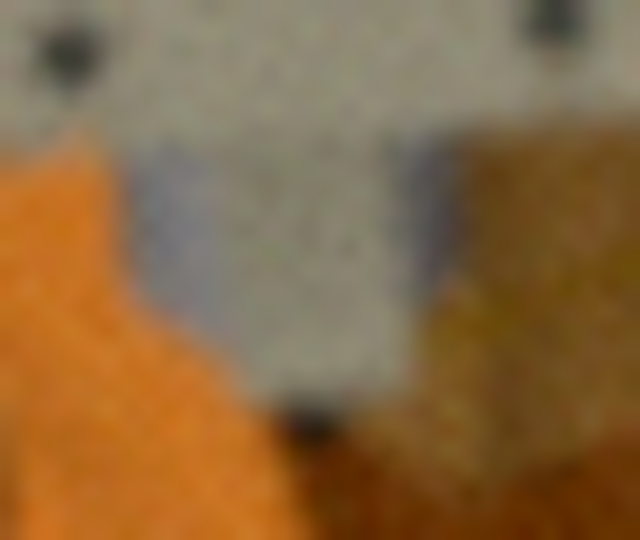

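View pics/ct8.png

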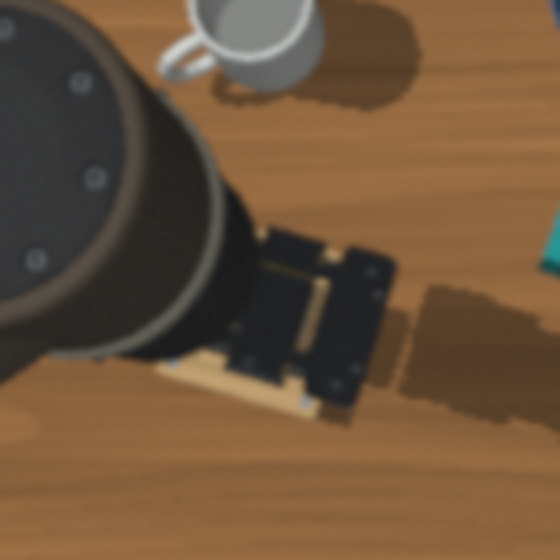

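The rim below the finger looks asymmetric, so the cap may be tilted about the jaw axis. I'll turn the wrist 90°, clear of everything, so the camera sees the cap between the fingers.

```bash
python3 -m inch '0.7 0 0 0 0 0 0.12;0.7 0 0 0 0 0 0.24;0.7 0 0 0 0 0 0.36;0.7 0 0 0 0 0 0.48;0.7 0 0 0 0 0 0.6;0.7 0 0 0 0 0 0.72;0.7 0 0 0 0 0 0.75;0.7 0 0 0 0 0 0.75' ; python3 -c "
from h import *
import pickle
f=arm.grab_frame('side');pickle.dump(f,open('f9.pkl','wb'));crop(f,250,120,300,190,10,'pics/cs9.png')"
python3 -m inch '0.7 0 0 0 0 0 0.12;0.7 0 0 0 0 0 0.24;0.7 0 0 0 0 0 0.36;0.7 0 0 0 0 0 0.48;0.7 0 0 0 0 0 0.6;0.7 0 0 0 0 0 0.72;0.7 0 0 0 0 0 0.75;0.7 0 0 0 0 0 0.75' ; python3 -c "
from h import *
import pickle
f=arm.grab_frame('side');pickle.dump(f,open('f10.pkl','wb'));crop(f,250,120,300,190,10,'pics/cs10.png')"
```

```text
t: 19.45
eef_pos: [0.5316, 0.1154, 0.1739]
ee_rot: [3.141, -0.0, -1.08]
force: [0.2, 0.7, -0.9]
width: 0.0437
t: 20.3
eef_pos: [0.5317, 0.1154, 0.1742]
ee_rot: [3.141, -0.0, -1.865]
force: [0.0, 0.1, -2.1]
width: 0.0436
```

View pics/cs9.png

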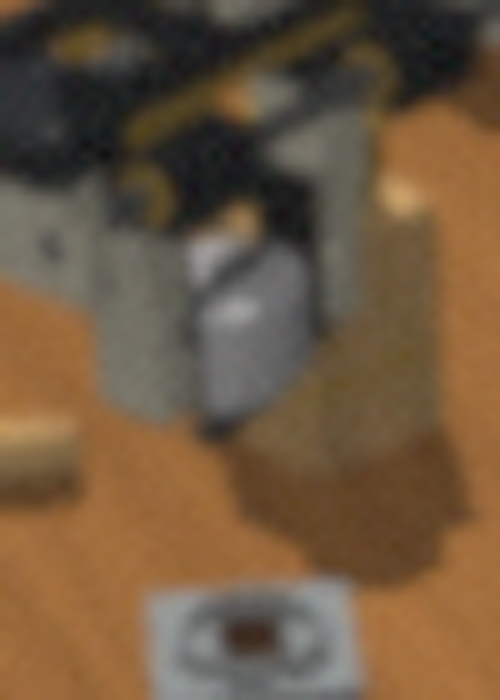

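View pics/cs10.png

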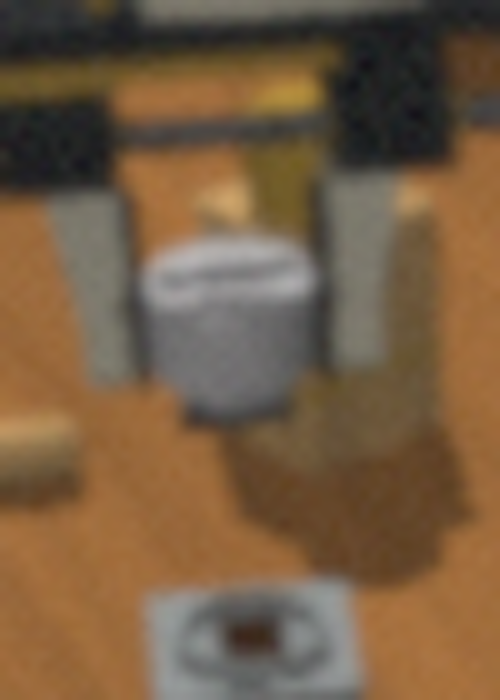

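Run:
```python
from h import *
import pickle
f4=pickle.load(open("f4.pkl","rb"))
fs=[pickle.load(open("f10.pkl","rb"))]+[arm.grab_frame("side") for _ in range(6)]
def top(frames,name):
    g=[cv2.cvtColor(f["img"],cv2.COLOR_RGB2HSV) for f in frames]
    h=np.mean([x.astype(float) for x in g],0); C=np.nanmean([cloud(f) for f in frames],0)
    return h,C
h,C=top(fs,"now"); h4,C4=top([f4],"seat")
def plane(C,rows,cols):
    P=C[rows[0]:rows[1],cols[0]:cols[1]].reshape(-1,3); c=np.median(P,0)
    A=np.c_[P[:,:2]-c[:2],np.ones(len(P))]
    k=None
    w=np.ones(len(P),bool)
    for _ in range(4):
        k=np.linalg.lstsq(A[w],P[w,2]-c[2],rcond=None)[0]; r=P[:,2]-c[2]-A@k; w=abs(r)<2.5*np.std(r[w])+1e-4
    return c,np.degrees(np.arctan(k[:2])),w.sum(),np.std(r[w])
print("now top",plane(C,(145,150),(267,280)))
print("seated top",plane(C4,(171,176),(268,282)))
for v in range(142,164): print(v,np.round(C[v,273],3),np.round(C[v,268],3),np.round(C[v,278],3))
```

```text
now top (array([0.53272931, 0.11424434, 0.20139033]), array([-0.57019247,  0.22862898]), np.int64(65), np.float64(0.0004847586187826435))
seated top (array([0.53443741, 0.11830606, 0.12187175]), array([-13.22554879, -26.51373922]), np.int64(70), np.float64(0.0037531784988487616))
142 [0.619 0.367 0.079] [0.651 0.515 0.003] [0.631 0.355 0.081]
143 [0.541 0.136 0.201] [0.647 0.504 0.005] [0.628 0.346 0.083]
144 [0.538 0.128 0.202] [0.526 0.132 0.203] [0.549 0.123 0.202]
145 [0.537 0.125 0.201] [0.525 0.13  0.201] [0.548 0.119 0.201]
146 [0.534 0.117 0.202] [0.523 0.124 0.202] [0.545 0.112 0.202]
147 [0.533 0.114 0.201] [0.521 0.119 0.202] [0.544 0.109 0.201]
148 [0.531 0.109 0.201] [0.519 0.114 0.202] [0.542 0.103 0.202]
149 [0.529 0.105 0.201] [0.518 0.109 0.201] [0.54  0.099 0.201]
150 [0.527 0.099 0.201] [0.516 0.105 0.201] [0.539 0.096 0.2  ]
151 [0.525 0.094 0.201] [0.515 0.103 0.2  ] [0.539 0.096 0.197]
152 [0.525 0.095 0.198] [0.515 0.103 0.197] [0.538 0.095 0.195]
153 [0.526 0.096 0.195] [0.514 0.101 0.195] [0.538 0.094 0.193]
154 [0.525 0.095 0.192] [0.514 0.102 0.191] [0.538 0.094 0.19 ]
155 [0.525 0.094 0.19 ] [0.515 0.103 0.188] [0.538 0.096 0.186]
156 [0.525 0.096 0.186] [0.514 0.103 0.185] [0.537 0.093 0.185]
157 [0.525 0.096 0.184] [0.514 0.103 0.183] [0.537 0.095 0.181]
158 [0.524 0.095 0.181] [0.514 0.103 0.18 ] [0.537 0.093 0.179]
159 [0.525 0.098 0.177] [0.61  0.403 0.003] [0.542 0.108 0.167]
160 [0.526 0.1   0.173] [0.608 0.397 0.002] [0.542 0.11  0.164]
161 [0.531 0.115 0.161] [0.606 0.39  0.002] [0.542 0.11  0.161]
162 [0.616 0.373 0.005] [0.604 0.385 0.002] [0.623 0.345 0.018]
163 [0.616 0.372 0.002] [0.602 0.38  0.002] [0.624 0.346 0.013]<stdin>:7: RuntimeWarning: Mean of empty slice
```

The averaged depth shows the cap top level to 0.6°, 79.6 mm above its seated height, and over the mill, so there's no tilt. Last check: compare the other things against the first picture.

```bash
python3 - <<'E'
from h import *
import pickle
F=pickle.load(open("f0.pkl","rb"))
for n,boxes in (("side",dict(salt=(262,120,305,175),jar=(385,270,435,335),mug=(318,155,362,205),bowl=(368,210,423,252),teal=(312,218,345,265),blue=(270,255,312,308))),("top",dict(jar=(448,168,495,206),mug=(268,130,305,176),bowl=(353,122,408,172),salt=(168,165,208,202)))):
    f=arm.grab_frame(n)
    for k,(a,b,c,d) in boxes.items():
        p=[cv2.cvtColor(x["img"][b:d,a:c],cv2.COLOR_RGB2GRAY).astype(np.float32) for x in(F[n],f)]
        print(n,k,"meandiff",round(float(np.abs(p[0]-p[1]).mean()),1),"shift",np.round(cv2.phaseCorrelate(p[0],p[1],cv2.createHanningWindow(p[0].shape[::-1],cv2.CV_32F))[0],2))
    cv2.imwrite(f"pics/fin_{n}.png",f["img"][:,:,::-1])
E
python3 go.py; python3 st.py
```

```text
side salt meandiff 17.1 shift [-4.87 15.05]
side jar meandiff 4.0 shift [ 0.02 -0.09]
side mug meandiff 4.3 shift [ 0.58 -0.02]
side bowl meandiff 3.4 shift [-0.03  0.43]
side teal meandiff 6.2 shift [ 0.16 -0.06]
side blue meandiff 18.2 shift [-11.71   0.79]
top jar meandiff 12.5 shift [ 0.04 -0.  ]
top mug meandiff 14.1 shift [-0.05 -0.  ]
top bowl meandiff 10.6 shift [ 0.08 -0.  ]
top salt meandiff 29.0 shift [ -1.85 -13.1 ]
t 20.75 pos [0.5318 0.1154 0.1744] rpy [-180.      0.   -106.86] F [ 1.1  0.4 -1.1] w 0.0436 q [ 0.57  0.19 -0.35  0.   -1.03 -0.87]
   M [ 0.097 -0.057  0.022] F [ 1.1  0.4 -1.1] yaw -106.86 q6 -0.87 w 0.0436
```

View pics/fin_side.png

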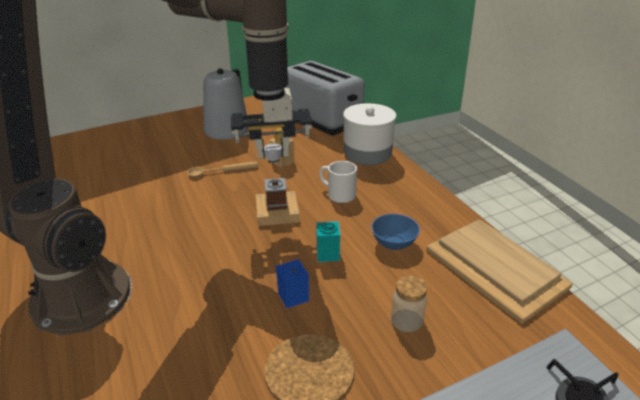

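Run:
```python
import cv2,numpy as np,pickle
F=pickle.load(open("f0.pkl","rb"))
a=cv2.imread("pics/fin_side.png");t=cv2.imread("pics/fin_top.png")
def c(i,b,s): return cv2.resize(np.clip(i[b[1]:b[3],b[0]:b[2]].astype(int)*2,0,255).astype(np.uint8),None,fx=s,fy=s,interpolation=cv2.INTER_CUBIC)
s0=F["side"]["img"][:,:,::-1];t0=F["top"]["img"][:,:,::-1]
B=(265,250,320,310);Tb=(150,150,450,285)
r1=np.hstack([c(s0,B,4),c(a,B,4)]);r2=np.hstack([c(t0,Tb,1.3),c(t,Tb,1.3)])
H=np.zeros((r1.shape[0]+r2.shape[0],max(r1.shape[1],r2.shape[1]),3),np.uint8);H[:r1.shape[0],:r1.shape[1]]=r1;H[r1.shape[0]:,:r2.shape[1]]=r2
cv2.imwrite("pics/cmp.png",H)
```

```text
(no output)
```

View pics/cmp.png

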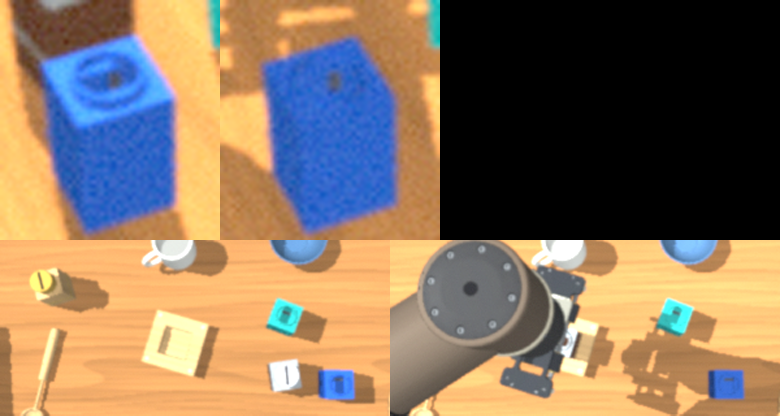

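The blue one hasn't moved; it's only in shadow. The salt mill is hidden from above but stands behind the cap in the side view. Handing in.

```bash
python3 -c "
from station import arm
print(arm.job_done())"; python3 go.py
```

```text
the job is handed in; nothing more can be done
None
the job is handed in; nothing more can be done
```

The pepper mill is seated square in the oak block's pocket, its cap is off, and the gripper is holding the cap upright about 8 cm above the seat. I handed the job in at about 21 s of the 69 s.

**What I did:** I gripped the dark mill by its body and lowered it into the pocket with no jamming force. Then I gripped the cap. Turning it clockwise (seen from above) stopped after about 0.45 rad, so I turned it back and on the other way to about 1.5 rad from the mill's x. It lifted off with about 1 N, so the mill stayed in the block.

**Last checks:**
- **Mill:** its top plate matches the predicted seated square, and the hole is open.
- **Cap:** its top is level to about 0.6° and sits about 79.6 mm above its seated height. It is over the mill to within 1–2 mm.
- **Other things:** the jar, mug, bowl and both coloured mill lookalikes are where they were.

**Checks that failed or disagreed:**
- **Cap tilt:** a first look past the finger suggested the cap was tilted. I turned the wrist 90° for a clear view, and the averaged depth showed it level.
- **Image-shift check:** it gave false shifts for the blue lookalike, which was only in the arm's shadow, and for the salt mill, which the arm was partly hiding.
- **Salt mill:** I could only confirm it from a partial side view and because the arm never went near it.
- **Mill face fit:** the depth fit of the seated mill's front face failed to compute, so I relied on the overlay and the plate heights.

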